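# Zero the gap probe, then hold it through the sleeve bore

### The job

Lift the orange-handled gap probe out of its rack, zero it by putting its stem nearly to the bottom of the brass-ringed socket in the blue reference block and keeping it there for one second, then carry it to the checking stand. Lower the stem from above through the bore of the brass sleeve without letting the probe touch the sleeve or the stand, until the tip stands clearly out below the sleeve. Finish while still holding the probe there, upright, still and centred in the bore, resting on nothing; leave the bottle, cup and plug gauge where they are.

Things in the scene. Friction and masses are not known exactly. Their poses are not given: they have to be found in the camera images.
- probe_grip (a point): centre of the round orange handle of the loose gap probe, which starts hanging upright in its rack; z runs up the probe. Handle 22 mm across and 50 mm tall (25 mm above and below this point). Directly under it a steel collar 24 mm across and 6 mm thick, then a round steel stem 8 mm across and 80 mm long. The stem's tip is 111 mm below this point; a small black cap reaches 29 mm above it. Mass about 0.12 kg
- probe_tip (a point): lower end of the probe's stem, on its axis; z runs up the stem
- probe_stem (a point): point on the stem's axis 45 mm above the tip
- rack_top (a point): centre of the hole in the grey rack plate (46 x 40 mm, 8 mm thick, on a column) at one end of the fixed probe dock (base 96 x 46 mm), at the plate's upper face, 160 mm above the worktop. The hole is 14 mm across; the probe's collar rests on the plate and the stem hangs through it, tip 80 mm above the worktop. Lift the probe straight up 85 mm or more to free it
- socket_mouth (a point): centre of the socket's mouth, at the top of the brass ring on the blue reference block (42 x 42 mm) at the other end of the dock, 45 mm from the rack hole; 125 mm above the worktop. The socket is vertical, 15 mm across (16 mm in the ring) and 38 mm deep with a flat bottom; brass ring 24 mm across outside
- sleeve_top (a point): centre of the bore at the top face of the brass flanged sleeve on the checking stand (fixed; base 70 x 54 x 10 mm, column on the +x side of this frame), 160 mm above the worktop. The bore is vertical, 24 mm across and 32 mm long, open at both ends; the flange is 44 mm across. The top of the sleeve is the highest part of the stand
- sleeve_low (a point): centre of the bore at the sleeve's lower end, 128 mm above the worktop; below it 118 mm of free space down to the stand's base
- probe: the gap probe as a whole; origin at the stem's tip, z up the stem. An arm's shoulder, elbow or wrist may strike the hanging gun when it swings in from the right with the upper arm leaning forward: lean the arm back for the swing; holding the probe with the fingers pointing some 0.3 rad outward from straight down also keeps the arm clear
- stand: the checking stand with its sleeve; origin on the worktop under the bore's axis, fixed. Beware of the room's large rivet gun hanging left of the work: its air bottle fills x 0.245 to 0.38, y 0.00 to 0.13, z 0.36 to 0.50 m; its body and hooks lie above that, up to z 0.67 m, within x 0.25 to 0.53, y 0.00 to 0.22 m
- oil_can: bystander: yellow oil bottle with a red spout, 48 mm across, 92 mm tall, loose; origin at the centre of its underside
- steel_cup: bystander: grey steel cup, 59 mm across, 64 mm tall, loose; origin at the centre of its underside
- plug_gauge: bystander: black and steel plug gauge lying down, 12 x 98 x 12 mm (long way along its y), loose; origin at the centre of its underside
There are look-alikes about, which are no part of the job. What is shaped like the part that bears rack_top but turquoise is not meant.

How it is judged:
By the outcome, as a careful person would: the job done as asked, in the order asked, and still so for the second after the job is handed in, while the arm keeps its last pose, push and grip.
It also fails if it takes over 54 s, if anything falls off the work surface, if the arm or the gripper's body presses on something with over 40 N, if the wrist force passes 120 N, or if a joint passes its speed limit or range.

### The arm

A 7-joint arm with a two-finger parallel gripper is mounted at the origin on the work surface; the furniture and walls round the work are solid. World frame = base frame: x ahead of the robot, y to its left, z up, the work surface at z = 0. Lengths are in m, angles in degrees, forces in N, time in s.
With the tool pointing down it reaches from about 0.425 to 0.875 m from the base axis. Payload 4.7 kg.
Tool frame: the origin (TCP) lies midway between the tips of the shut fingers; the grasp point (between the pads) lies 19 mm behind it; x points along the fingers, z is the direction in which the jaws open and shut, and the axes are right-handed (so a half turn about x gives the same grasp; the last joint's range is limited). The gripper opens to 85 mm and grips with 20 to 120 N. Pads are 22 mm wide; open, the fingers measure 114 mm over their backs; the gripper's body (76 mm by 85 mm) begins 54 mm behind the grasp point. The pads swing forward as they close: fully open they stand 13 mm farther back than shut.
Start: joints at [65.609, 18.392, -4.016, 83.108, 1.295, 78.541, -3.26], TCP at [0.277, -0.588, 0.199] pointing down, gripper open.
Joint ranges: [-163.93, 163.93], [-17.29, 119.83], [-79.2, 71.16], [3.27, 140.29], [-89.18, 269.18], [5.43, 117.66], [-154.24, 154.24]. Speed limits (degrees/s): [147.25, 147.25, 180, 180, 180, 180, 180].

### API

Orientations are given as [roll, pitch, yaw] about the fixed x, y, z axes, in that order (R = Rz(yaw) Ry(pitch) Rx(roll)).
In Python, from workcell import ctrl gives the robot as it stands. The module is installed in compiled form; this text tells all that it offers.
- The arm moves only by the shell command python3 -m handwheel 'ROWS' [FORCE]. ROWS is JSON, a list of rows, each a list of 7 numbers: the turn, a rotation vector about the tool's x, y, z in rad, then the shift along the tool's x, y, z in m, then the opening, from 0 (shut) to 1 (fully open). A call has 1 to 10 rows; each row is the pose to reach, as a shift and turn from the pose measured when the call began, along the tool's axes at that moment; what a row does not reach only later rows make up. A row lasts 1/10 s, in which the tool goes at most 50 mm and 8.59 degrees, less where a joint would pass 70% of its speed; a pose out of reach is approached as far as the arm can. A call with a gripper value outside its range is refused whole. The fingers move at their own pace and stop on an object; FORCE is the grip in N (left out, the last holds). Time passes only in rows, so rows that repeat a pose let the fingers close. It gives the time, the measured TCP pose, the force and the opening at its end, in the units of the state.
- ctrl.observe(): the state, without advancing time (a new reading comes with each control period).
- ctrl.camera(name): name is "scene" or "top" or "wrist"; returns the picture (420x560x3 uint8, red, green, blue); there is no depth.
- ctrl.calibration(name): a dict with "intrinsics" (3x3 intrinsics, pixels), "world_from_camera" (4x4, takes a point from camera to world coordinates). Camera axes: x right, y down, z forward; pixel columns grow to the right and rows downward; lengths in m; the calibration is good to about 2 mm. A picture is of the moment at which its call begins: read the wrist's pose just before it. calibration takes no time and is no camera call; for the wrist camera it gives the pose at the moment of the call.
- ctrl.finish_job(): hands the job in, once; it reports no verdict.
The state is a dict: "time": time; "qpos": joint angles; "joint_velocities": joint speeds; "joint_torque": joint torques, N m; "tool_pos": TCP position; "eef_rot": TCP orientation; "ft_force": force on the tool from outside, world axes, zero at the start; "torque": the same for the moment, N m; "opening": finger opening in m.
Only numpy, scipy, OpenCV 4.12 (cv2) and the standard library are available. Lean on these libraries where they do the work, as an engineer would, in place of code of your own. Each camera call takes 0.05 s, during which the arm holds its last target.

## Working session

There is one attempt and no reset: what is moved stays moved. The work goes in short steps, Python scripts to look and compute and a shell command to move; the robot and the scene stay as the last step left them, time stands still between calls to the robot, and variables do not carry over. Pictures are saved under pics/ and viewed, and the job is handed in when it is done.

```bash
mkdir -p pics; cat > h.py <<'E'
import numpy as np, cv2
from workcell import ctrl
from scipy.spatial.transform import Rotation as R
def snap(n,f):
    c=ctrl.calibration(n); im=ctrl.camera(n); cv2.imwrite('pics/'+f,im[:,:,::-1]); np.savez('pics/'+f+'.npz',K=c['intrinsics'],T=c['world_from_camera']); return im
def cal(n):
    c=ctrl.calibration(n); return np.array(c['intrinsics']),np.array(c['world_from_camera'])
def ray(n,u,v,KT=None):
    K,T=KT or cal(n); d=T[:3,:3]@np.linalg.solve(K,[u,v,1]); return T[:3,3],d
def atz(n,u,v,z,KT=None):
    o,d=ray(n,u,v,KT); return o+d*(z-o[2])/d[2]
def proj(n,p,KT=None):
    K,T=KT or cal(n); q=K@(T[:3,:3].T@(np.array(p)-T[:3,3])); return q[:2]/q[2]
def Rt():
    s=ctrl.observe(); return np.array(s['tool_pos']),R.from_euler('xyz',s['eef_rot'],degrees=True)
E
python3 - <<'E'
from h import *
for n in ['scene','top','wrist']: snap(n,n+'0.png'); K,T=cal(n); print(n,K.round(1).tolist(),T.round(3).tolist())
print(ctrl.observe())
E
```

```text
scene [[535.1, 0.0, 284.6], [0.0, 535.1, 211.8], [0.0, 0.0, 1.0]] [[-0.557, -0.496, 0.666, -0.354], [-0.83, 0.312, -0.463, 0.537], [0.022, -0.81, -0.586, 0.888], [0.0, 0.0, 0.0, 1.0]]
top [[390.4, 0.0, 281.3], [0.0, 390.4, 216.5], [0.0, 0.0, 1.0]] [[-0.027, -0.999, 0.047, 0.428], [-0.999, 0.029, 0.039, -0.089], [-0.04, -0.046, -0.998, 1.059], [0.0, 0.0, 0.0, 1.0]]
wrist [[296.9, 0.0, 280.8], [0.0, 296.9, 206.4], [0.0, 0.0, 1.0]] [[0.427, -0.868, -0.254, 0.341], [-0.904, -0.411, -0.118, -0.558], [-0.002, 0.28, -0.96, 0.373], [0.0, 0.0, 0.0, 1.0]]
{'time': 0.15, 'qpos': array([65.61081854, 18.43029308, -4.01558504, 83.15985211,  1.2961428 ,
       78.54204322, -3.26275437]), 'joint_velocities': array([-0.0697383 , -0.24415608,  0.06512858, -0.26973731,  0.06118067,
       -0.05150922,  0.17580335]), 'joint_torque': array([-7.51295397e-05, -4.94095445e+01, -3.82793499e-01, -3.14685917e+01,
        1.31015416e-02,  8.33844213e-03,  2.97632425e-05]), 'tool_pos': array([ 0.27647431, -0.58775089,  0.19805478]), 'eef_rot': array([-175.8693216 ,   89.91286988,  119.32679998]), 'ft_force': array([-0.13112474,  0.68091166,  0.60262699]), 'torque': array([-0.02127212,  0.01832223, -0.02227978]), 'opening': 0.0854515700467234}
```

View pics/scene0.png

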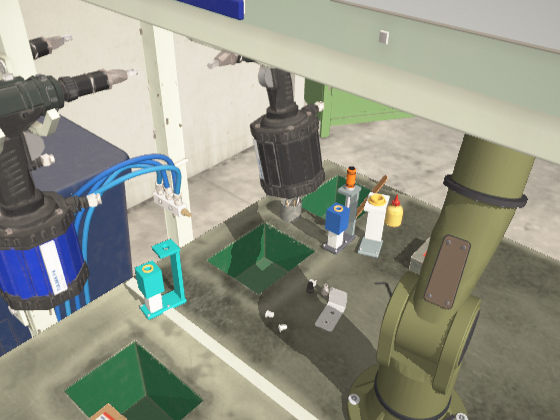

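View pics/top0.png

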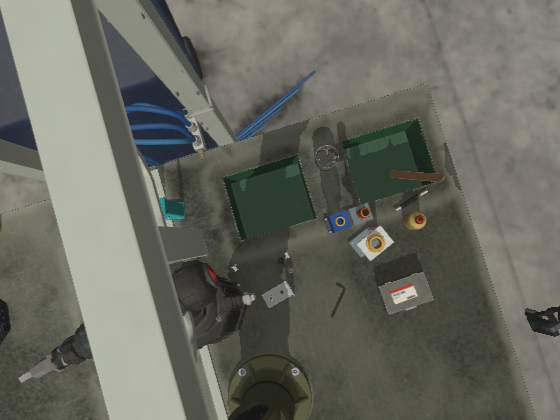

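View pics/wrist0.png

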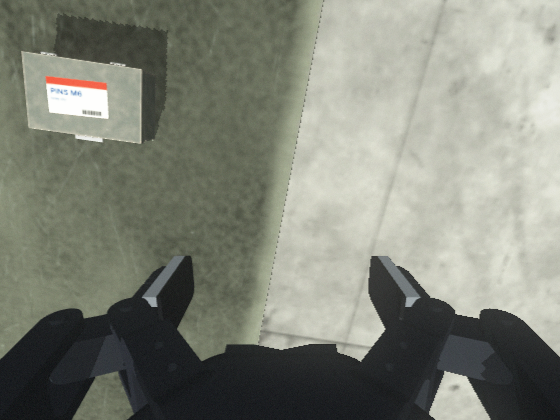

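```bash
python3 - <<'E'
import cv2
a=cv2.imread('pics/top0.png')[180:280,300:440]; a=cv2.resize(a,None,fx=5,fy=5,interpolation=cv2.INTER_CUBIC); cv2.imwrite('pics/tc.png',a)
a=cv2.imread('pics/scene0.png')[155:265,310:420]; a=cv2.resize(a,None,fx=5,fy=5,interpolation=cv2.INTER_CUBIC); cv2.imwrite('pics/sc.png',a)
E
```

```text
(no output)
```

View pics/tc.png

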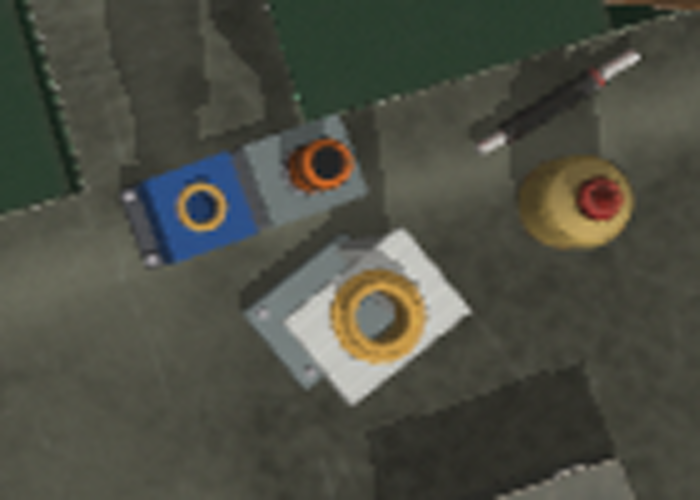

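View pics/sc.png

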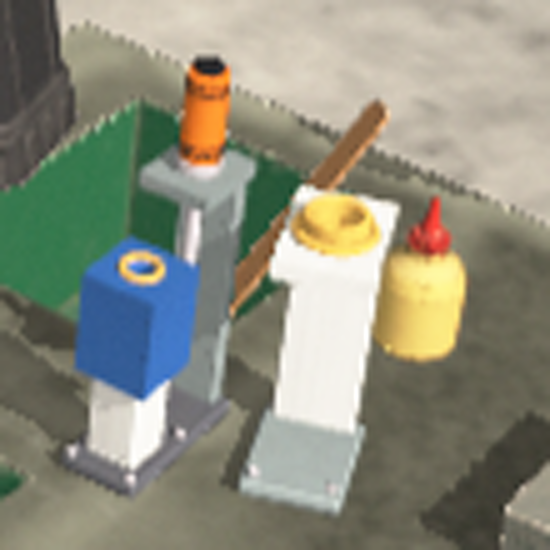

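```bash
python3 - <<'E'
from h import *
def c(o,p): return (o[0]+(p[0]+.5)/5-.5,o[1]+(p[1]+.5)/5-.5)
for nm,t,s,z in [('cap',(327,161),(210,65),.220),('sock',(201,207),(142,267),.125),('sleeve',(379,315),(338,220),.16)]:
    print(nm,atz('top',*c((300,180),t),z).round(4),atz('scene',*c((310,155),s),z).round(4))
for nm,t in [('plate',(340,115)),('plate',(368,190)),('plate',(245,150))]: print(nm,atz('top',*c((300,180),t),.16).round(4))
for nm,t in [('stand',(403,228)),('stand',(471,310)),('stand',(353,405)),('st',(285,322))]: print(nm,atz('top',*c((300,180),t),.14).round(4))
print('oil',atz('top',*c((300,180),(600,200)),.1).round(3)) 
p,r=Rt(); print(p,r.as_matrix().round(3).tolist())
E
```

```text
cap [ 0.4732 -0.2352  0.22  ] [ 0.4707 -0.2306  0.22  ]
sock [ 0.4581 -0.1915  0.125 ] [ 0.4564 -0.187   0.125 ]
sleeve [ 0.4055 -0.2666  0.16  ] [ 0.3995 -0.2593  0.16  ]
plate [ 0.4973 -0.2524  0.16  ]
plate [ 0.4626 -0.2638  0.16  ]
plate [ 0.4826 -0.2086  0.16  ]
stand [ 0.4452 -0.2832  0.14  ]
stand [ 0.4062 -0.313   0.14  ]
stand [ 0.3635 -0.257   0.14  ]
st [ 0.4028 -0.227   0.14  ]
oil [ 0.457 -0.387  0.1  ]
[ 0.27647431 -0.58775089  0.19805478] [[-0.001, 0.905, 0.426], [0.001, 0.426, -0.905], [-1.0, -0.0, -0.002]]
```

```bash
cat >> h.py <<'E'
def goalR(az=-26,tilt=.3,dz=0):
    a=np.radians(az); o=np.array([np.cos(a),np.sin(a),0]); x=o*np.sin(tilt)+np.array([0,0,-np.cos(tilt)])
    z=np.array([np.cos(a-np.pi/2),np.sin(a-np.pi/2),0]); return R.from_matrix(np.c_[x,np.cross(z,x),z])
def plan(p_grasp,G):
    p,r=Rt(); t=np.array(p_grasp)+.019*G.as_matrix()[:,0]
    rv=(r.inv()*G).as_rotvec(); sh=r.inv().apply(t-p)
    print('turn',rv.round(4),'shift',sh.round(4),'len',np.linalg.norm(sh).round(3),'ang',np.degrees(np.linalg.norm(rv)).round(1))
def st():
    s=ctrl.observe(); p,r=Rt(); x=r.as_matrix()[:,0]; print('t',round(s['time'],2),'grasp',(p-.019*x).round(4),'x',x.round(3),'z',r.as_matrix()[:,2].round(3),'q',s['qpos'].round(1),'F',s['ft_force'].round(2),'op',round(s['opening'],4))
E
python3 - <<'E'
from h import *
st(); plan([.30,-.48,.33],goalR(-50,.3)); plan([.472,-.233,.30],goalR())
E
```

```text
t 0.15 grasp [ 0.2765 -0.5878  0.2171] x [-0.001  0.001 -1.   ] z [ 0.426 -0.905 -0.002] q [65.6 18.4 -4.  83.2  1.3 78.5 -3.3] F [-0.13  0.68  0.6 ] op 0.0855
turn [ 1.3018 -0.198   0.2566] shift [-0.1137  0.0686 -0.0822] len 0.156 ang 76.9
turn [ 0.8865 -0.1354  0.2805] shift [-0.0835  0.3315 -0.2335] len 0.414 ang 53.8
```

```bash
python3 -m handwheel '[[0.15,-0.03,0.05,-0.04,0.02,-0.04,1],[0.3,-0.06,0.1,-0.07,0.04,-0.08,1],[0.45,-0.1,0.15,-0.09,0.07,-0.11,1],[0.6,-0.12,0.2,-0.09,0.11,-0.14,1],[0.7,-0.13,0.25,-0.09,0.15,-0.16,1],[0.8,-0.135,0.28,-0.09,0.19,-0.18,1],[0.887,-0.135,0.28,-0.09,0.23,-0.19,1],[0.887,-0.135,0.28,-0.085,0.26,-0.2,1]]'; python3 - <<'E'
from h import *
st(); plan([.472,-.233,.30],goalR()); snap('scene','scene1.png')
E
```

```text
time: 0.95
tool_pos: [0.4286, -0.2934, 0.2844]
eef_rot: [89.9, 72.7, -26.1]
ft_force: [0.0, -0.3, -0.2]
opening: 0.0853
t 0.95 grasp [ 0.4236 -0.2909  0.3025] x [ 0.267 -0.131 -0.955] z [-0.438 -0.899  0.001] q [ 58.3 -13.3 -20.9 107.7  -8.7  67.9 -76.7] F [ 0.04 -0.34 -0.16] op 0.0853
turn [ 0.0007  0.0005 -0.0019] shift [ 0.0077  0.0166 -0.0733] len 0.076 ang 0.1
```

View pics/scene1.png

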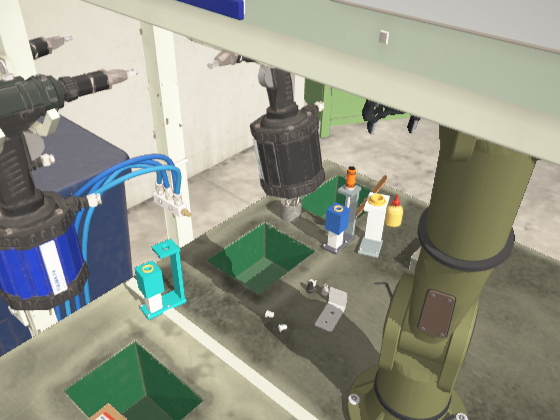

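```bash
python3 -m handwheel '[[0,0,0,0.004,0.008,-0.035,1],[0,0,0,0.008,0.017,-0.073,1],[0,0,0,0.008,0.017,-0.073,1]]'; python3 - <<'E'
from h import *
st(); snap('scene','scene2.png'); snap('wrist','wrist2.png');snap('top','top2.png')
KT=cal('wrist');print(proj('wrist',[.472,-.233,.22],KT),proj('wrist',[.457,-.19,.125],KT),proj('wrist',[.403,-.263,.16],KT))
E
```

```text
time: 1.3
tool_pos: [0.4834, -0.2248, 0.2806]
eef_rot: [90.5, 72.8, -24.4]
ft_force: [-0.4, 0.5, 0.1]
opening: 0.0854
t 1.3 grasp [ 0.4783 -0.2225  0.2987] x [ 0.269 -0.122 -0.955] z [-0.422 -0.907 -0.003] q [ 55.2 -12.1 -28.5 106.6  -6.9  66.9 -86.8] F [-0.41  0.49  0.1 ] op 0.0854
[285.9331563  237.81001806] [256.53337969 258.19171207] [339.8377307  280.45339192]
```

View pics/scene2.png

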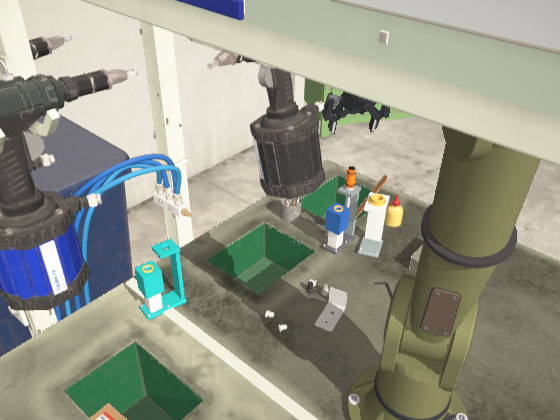

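View pics/wrist2.png

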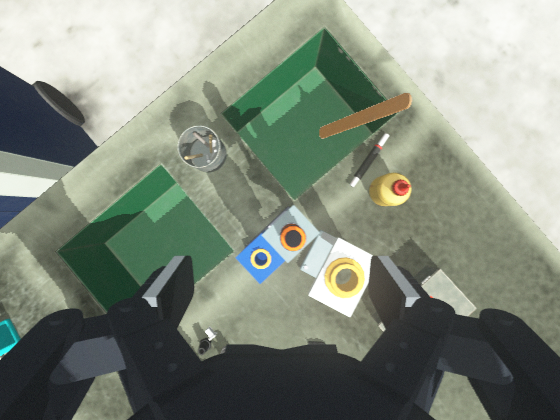

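View pics/top2.png

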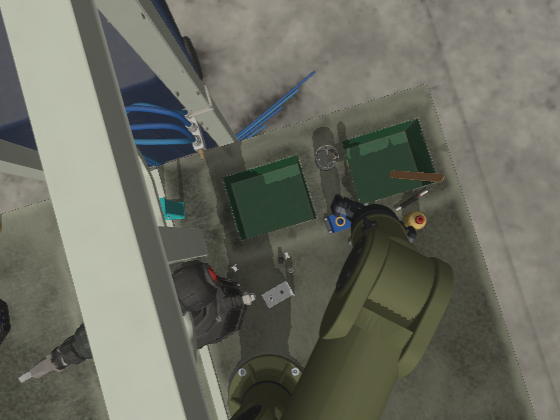

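```bash
python3 - <<'E'
import cv2
a=cv2.imread('pics/wrist2.png')[195:325,230:390]; a=cv2.resize(a,None,fx=5,fy=5,interpolation=cv2.INTER_CUBIC)[:600]; cv2.imwrite('pics/wc.png',a)
E
```

```text
(no output)
```

View pics/wc.png

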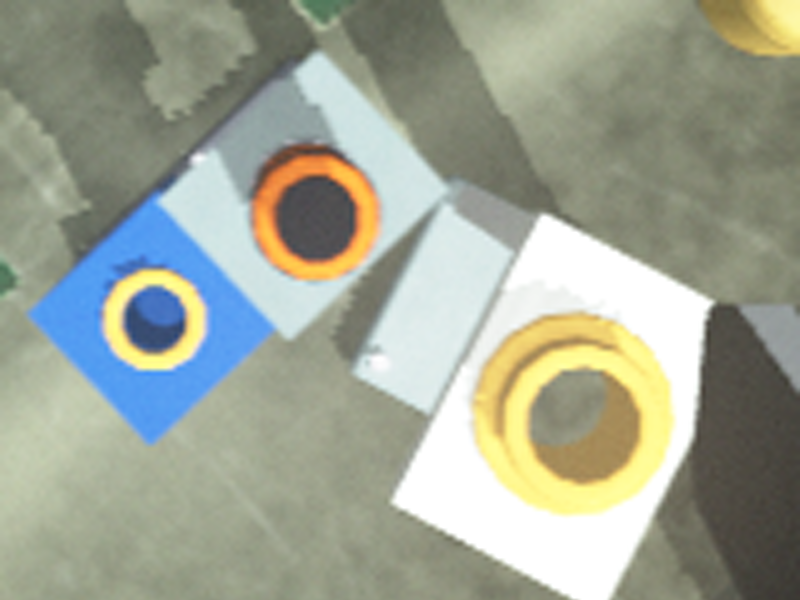

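```bash
python3 - <<'E'
from h import *
def c(o,p): return (o[0]+(p[0]+.5)/5-.5,o[1]+(p[1]+.5)/5-.5)
d=np.load('pics/wrist2.png.npz'); KT=(d['K'],d['T'])
r={}
for nm,p,z in [('cap',(315,217),.22),('sock',(155,320),.125),('bore',(583,426),.16),('plate',(320,50),.16),('plate',(450,190),.16),('plate',(290,340),.16)]:
    r[nm]=atz('wrist',*c((230,195),p),z,KT); print(nm,r[nm].round(4))
print(np.linalg.norm((r['cap']-r['sock'])[:2]))
st(); plan([.472,-.235,.26],goalR())
E
```

```text
cap [ 0.4714 -0.2346  0.22  ]
sock [ 0.4563 -0.1908  0.125 ]
bore [ 0.4029 -0.2663  0.16  ]
plate [ 0.4965 -0.2501  0.16  ]
plate [ 0.4588 -0.2622  0.16  ]
plate [ 0.4447 -0.2189  0.16  ]
0.04639310281274568
t 1.45 grasp [ 0.4744 -0.229   0.2984] x [ 0.267 -0.126 -0.955] z [-0.431 -0.902 -0.001] q [ 55.4 -12.1 -28.  106.6  -6.7  67.  -86.7] F [ 0.08 -0.32  0.23] op 0.0852
turn [ 0.0077 -0.0036  0.0005] shift [ 0.0368 -0.011   0.0066] len 0.039 ang 0.5
```

```bash
python3 -m handwheel '[[0.008,-0.004,0,0.02,-0.006,0.004,1],[0.008,-0.004,0,0.037,-0.011,0.007,1],[0.008,-0.004,0,0.037,-0.011,0.007,1],[0.008,-0.004,0,0.037,-0.011,0.007,1]]'; python3 - <<'E'
from h import *
st();snap('wrist','wrist3.png');st(); plan([.472,-.2345,.197],goalR())
E
```

```text
time: 1.85
tool_pos: [0.4762, -0.239, 0.2418]
eef_rot: [90.0, 72.9, -26.2]
ft_force: [1.0, -0.2, 0.1]
opening: 0.0855
t 1.85 grasp [ 0.4711 -0.2365  0.26  ] x [ 0.265 -0.13  -0.956] z [-0.441 -0.898  0.   ] q [ 55.7 -11.2 -28.1 110.3  -6.3  62.5 -86.9] F [ 1.01 -0.16  0.08] op 0.0855
t 1.9 grasp [ 0.4718 -0.2363  0.2608] x [ 0.266 -0.131 -0.955] z [-0.44  -0.898  0.   ] q [ 55.6 -11.2 -28.1 110.3  -6.3  62.5 -86.9] F [ 0.46 -0.23 -0.58] op 0.0855
turn [-0.0018  0.0008 -0.0007] shift [ 0.0607 -0.0195 -0.0018] len 0.064 ang 0.1
```

View pics/wrist3.png

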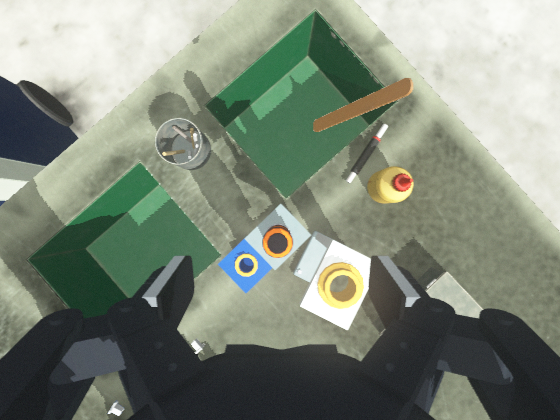

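The probe cap is at (278,241), midway between the fingers (about 281), with the socket at (246,265) and the bore at (342,286). I'll go straight down, then close.

```bash
python3 -m handwheel '[[0,0,0,0.02,-0.006,-0.001,1],[0,0,0,0.04,-0.013,-0.002,1],[0,0,0,0.06,-0.019,-0.002,1],[0,0,0,0.061,-0.0195,-0.002,1],[0,0,0,0.061,-0.0195,-0.002,1]]'; python3 - <<'E'
from h import *
st(); snap('wrist','wrist4.png'); plan([.472,-.2345,.197],goalR())
E
```

```text
time: 2.4
tool_pos: [0.4777, -0.2372, 0.1797]
eef_rot: [89.9, 72.7, -26.2]
ft_force: [-0.2, -0.6, 0.5]
opening: 0.0852
t 2.4 grasp [ 0.4726 -0.2347  0.1978] x [ 0.267 -0.131 -0.955] z [-0.44  -0.898  0.   ] q [ 55.4  -9.  -29.4 115.8  -5.2  54.8 -88.1] F [-0.2  -0.58  0.48] op 0.0852
turn [-0.0018  0.001  -0.0031] shift [ 0.0011 -0.0016  0.0001] len 0.002 ang 0.2
```

View pics/wrist4.png

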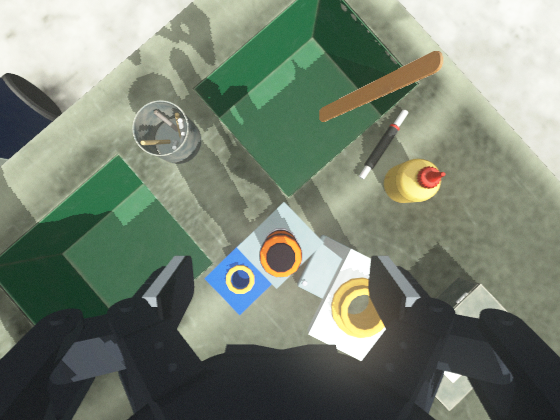

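The probe at (281,253) is still centred between the pads, so I'll close.

```bash
python3 -m handwheel '[[0,0,0,0,0,0,0],[0,0,0,0,0,0,0],[0,0,0,0,0,0,0],[0,0,0,0,0,0,0],[0,0,0,0,0,0,0],[0,0,0,0,0,0,0],[0,0,0,0,0,0,0],[0,0,0,0,0,0,0]]' 60; python3 - <<'E'
from h import *
st(); snap('wrist','wrist5.png')
E
```

```text
time: 3.25
tool_pos: [0.4785, -0.2375, 0.1809]
eef_rot: [89.9, 72.6, -26.2]
ft_force: [-1.3, 1.1, 4.3]
opening: 0.0175
t 3.25 grasp [ 0.4734 -0.235   0.1991] x [ 0.269 -0.132 -0.954] z [-0.44  -0.898  0.001] q [ 55.4  -9.  -29.4 115.7  -5.2  54.8 -88.1] F [-1.29  1.09  4.28] op 0.0175
```

View pics/wrist5.png

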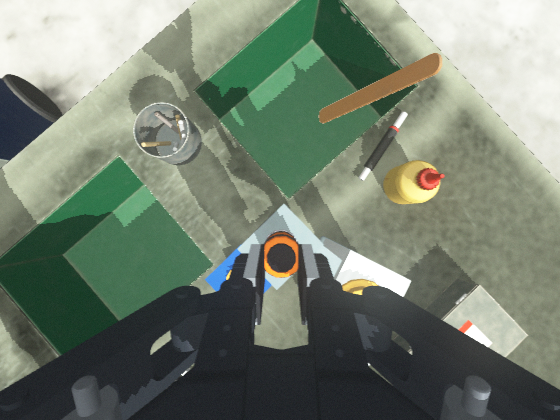

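```bash
python3 - <<'E'
from h import *
a=cv2.imread('pics/wrist5.png')[210:330,210:350]; a=cv2.resize(a,None,fx=5,fy=5,interpolation=cv2.INTER_CUBIC); cv2.imwrite('pics/wc5.png',a)
d=np.load('pics/wrist5.png.npz'); KT=(d['K'],d['T'])
p,r=Rt(); M=r.as_matrix(); g=p-.019*M[:,0]
for n,q in [('tcp',p),('grasp',g),('pad+y tip',p+M[:,1]*.011+M[:,2]*.011),('pad-y tip',p-M[:,1]*.011+M[:,2]*.011),('pad+y back',g-.011*M[:,0]+M[:,1]*.011+M[:,2]*.011),('cap .22',[.472,-.2345,.22]),('cap@grasp',[g[0],g[1],.22])]: print(n,(proj('wrist',q,KT)).round(1),'crop',((proj('wrist',q,KT)-[210,210])*5).round())
E
```

```text
tcp [280.1 236.7] crop [351. 134.]
grasp [280.  249.3] crop [350. 196.]
pad+y tip [297.8 220.3] crop [439.  51.]
pad-y tip [297.2 252.7] crop [436. 213.]
pad+y back [300.9 238.8] crop [455. 144.]
cap .22 [280.3 257.5] crop [351. 238.]
cap@grasp [279.9 254.5] crop [350. 222.]
```

View pics/wc5.png

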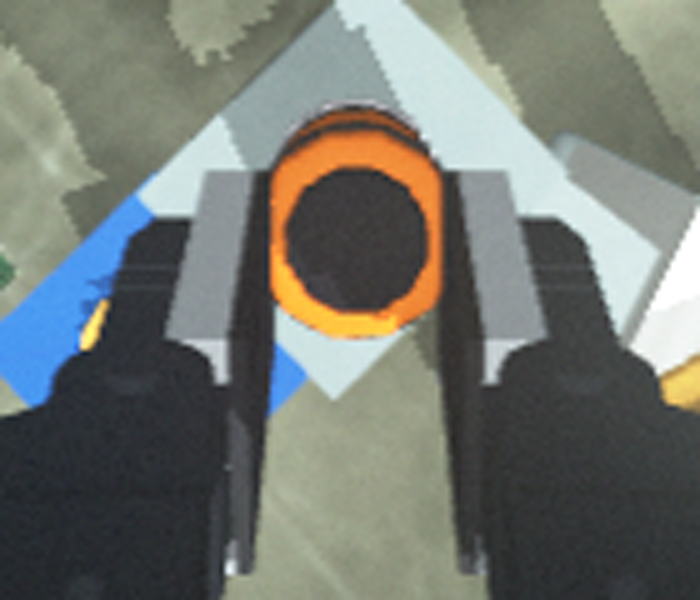

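```bash
python3 - <<'E'
from h import *
p,r=Rt(); print('up10mm',r.inv().apply([0,0,.01]).round(5),'xy',r.inv().apply([.01,0,0]).round(5),r.inv().apply([0,.01,0]).round(5))
E
python3 -m handwheel '[[0,0,0,-0.006,0.002,0,0],[0,0,0,-0.012,0.004,0,0],[0,0,0,-0.019,0.006,0,0],[0,0,0,-0.019,0.006,0,0]]'; python3 - <<'E'
from h import *
st(); snap('scene','scene6.png'); snap('wrist','wrist6.png')
a=cv2.imread('pics/scene6.png')[130:265,290:430]; a=cv2.resize(a,None,fx=4,fy=4,interpolation=cv2.INTER_CUBIC)
b=cv2.imread('pics/wrist6.png')[210:330,210:350]; b=cv2.resize(b,None,fx=4,fy=4,interpolation=cv2.INTER_CUBIC)
cv2.imwrite('pics/c6.png',a); cv2.imwrite('pics/w6.png',b)
E
```

```text
up10mm [-9.54e-03  3.00e-03  1.00e-05] xy [ 0.00269  0.00857 -0.0044 ] [-0.00132 -0.0042  -0.00898]
time: 3.7
tool_pos: [0.4791, -0.2379, 0.2021]
eef_rot: [89.9, 72.5, -26.3]
ft_force: [0.1, -1.0, -0.9]
opening: 0.0176
t 3.7 grasp [ 0.474  -0.2353  0.2202] x [ 0.27  -0.133 -0.954] z [-0.44  -0.898  0.001] q [ 55.5  -9.9 -29.  114.   -5.6  57.2 -87.7] F [ 0.1  -1.01 -0.87] op 0.0176
```

View pics/c6.png

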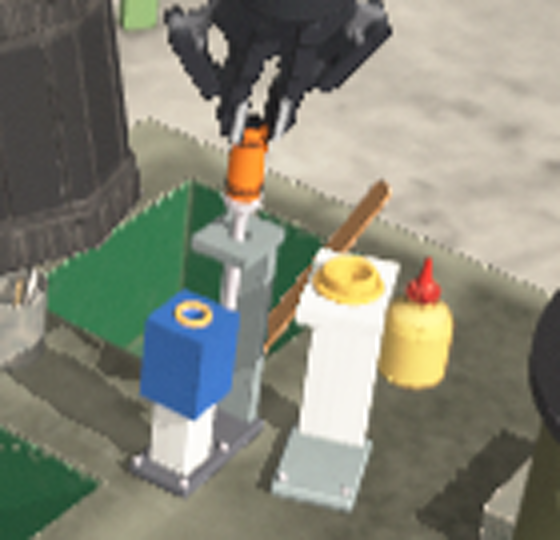

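View pics/w6.png

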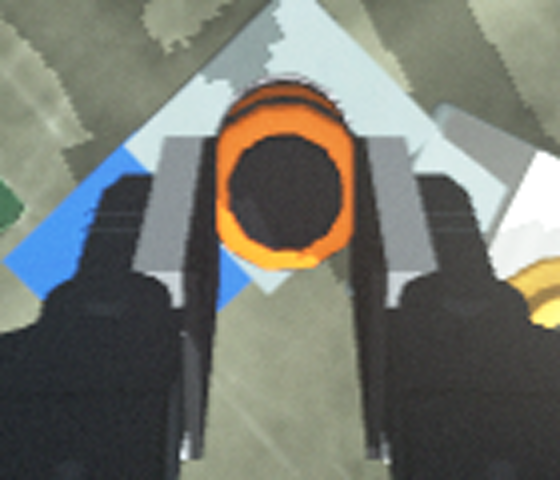

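```bash
python3 -m handwheel '[[0,0,0,-0.015,0.005,0,0],[0,0,0,-0.03,0.0095,0,0],[0,0,0,-0.045,0.014,0,0],[0,0,0,-0.06,0.019,0,0],[0,0,0,-0.076,0.024,0,0],[0,0,0,-0.076,0.024,0,0],[0,0,0,-0.076,0.024,0,0]]'; python3 - <<'E'
from h import *
st(); snap('scene','scene7.png'); snap('wrist','wrist7.png')
st(); plan([.457,-.191,.296],goalR())
a=cv2.imread('pics/scene7.png')[90:265,290:430]; a=cv2.resize(a,None,fx=3.4,fy=3.4,interpolation=cv2.INTER_CUBIC)
cv2.imwrite('pics/c7.png',a)
E
```

```text
time: 4.5
tool_pos: [0.4784, -0.2375, 0.2799]
eef_rot: [89.9, 72.6, -26.2]
ft_force: [-0.9, 0.2, -2.2]
opening: 0.0171
t 4.5 grasp [ 0.4733 -0.235   0.2981] x [ 0.268 -0.132 -0.954] z [-0.44  -0.898  0.001] q [ 55.7 -12.  -27.7 106.7  -6.5  66.6 -86.9] F [-0.9   0.24 -2.16] op 0.0171
t 4.6 grasp [ 0.4729 -0.2348  0.2972] x [ 0.267 -0.131 -0.955] z [-0.44  -0.898  0.   ] q [ 55.7 -12.  -27.7 106.8  -6.5  66.6 -86.9] F [-0.4  -0.05 -2.45] op 0.0175
turn [-0.0019  0.0009 -0.0019] shift [-0.0088 -0.0324 -0.0323] len 0.047 ang 0.2
```

View pics/c7.png

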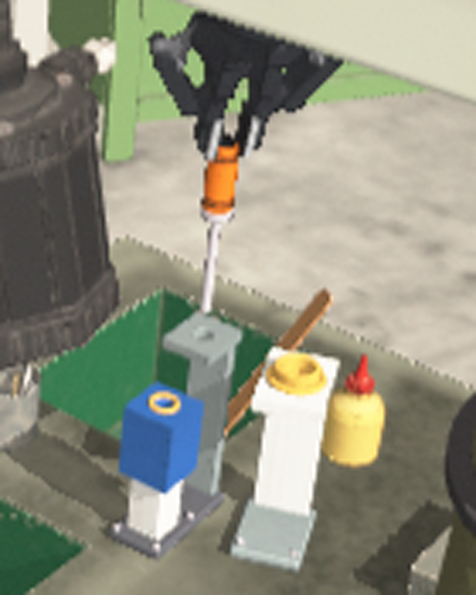

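View pics/wrist7.png

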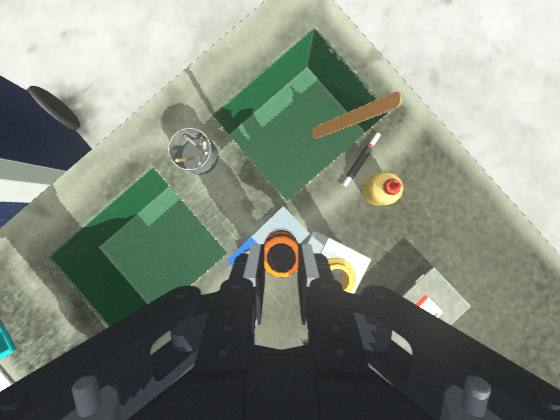

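```bash
python3 - <<'E'
from h import *
a=cv2.imread('pics/scene7.png')[125:215,320:410]; a=cv2.resize(a,None,fx=6.6,fy=6.6,interpolation=cv2.INTER_CUBIC)
cv2.imwrite('pics/c7b.png',a)
d=np.load('pics/scene7.png.npz'); KT=(d['K'],d['T'])
for z in [.16,.178,.258,.264]:
  q=proj('scene',[.4725,-.2347,z],KT); print(z,q.round(1),((q-[320,125])*6.6).round())
E
```

```text
0.16 [350.1 187.5] [199. 412.]
0.178 [350.8 181.4] [203. 372.]
0.258 [354.  153.1] [224. 186.]
0.264 [354.2 150.9] [226. 171.]
```

View pics/c7b.png

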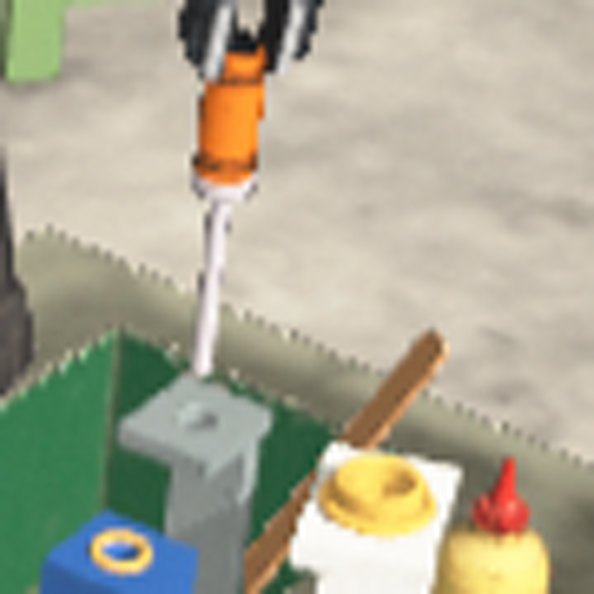

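Tip at (202,372) and collar at (224,190) in the crop match the predictions for a vertical probe with its tip at z≈0.178. I'll move over the socket next.

```bash
python3 -m handwheel '[[-0.001,0.001,-0.002,-0.003,-0.01,-0.01,0],[-0.002,0.001,-0.002,-0.006,-0.021,-0.021,0],[-0.002,0.001,-0.002,-0.0085,-0.032,-0.032,0],[-0.002,0.001,-0.002,-0.0085,-0.0325,-0.0325,0],[-0.002,0.001,-0.002,-0.0085,-0.0325,-0.0325,0],[-0.002,0.001,-0.002,-0.0085,-0.0325,-0.0325,0]]'; python3 - <<'E'
from h import *
st(); snap('scene','scene8.png'); snap('top','top8.png')
st(); plan([.457,-.191,.296],goalR())
a=cv2.imread('pics/scene8.png')[125:215,310:400]; a=cv2.resize(a,None,fx=6.6,fy=6.6,interpolation=cv2.INTER_CUBIC)
cv2.imwrite('pics/c8.png',a)
d=np.load('pics/scene8.png.npz'); KT=(d['K'],d['T'])
p,r=Rt(); g=p-.019*r.as_matrix()[:,0]
for z in [.125,.178,.258]:
  q=proj('scene',[g[0],g[1],z],KT); print(z,q.round(1),((q-[310,125])*6.6).round())
q=proj('scene',[.457,-.191,.125],KT);print(q,((q-[310,125])*6.6).round())
E
```

```text
time: 5.2
tool_pos: [0.4622, -0.1936, 0.2778]
eef_rot: [89.9, 72.8, -26.1]
ft_force: [0.4, 0.4, -1.3]
opening: 0.0172
t 5.2 grasp [ 0.4571 -0.1911  0.2959] x [ 0.266 -0.13  -0.955] z [-0.438 -0.899  0.   ] q [ 52.5 -16.6 -27.5 110.1  -7.8  67.6 -89.3] F [ 0.42  0.37 -1.28] op 0.0172
t 5.3 grasp [ 0.4571 -0.1913  0.2957] x [ 0.266 -0.13  -0.955] z [-0.439 -0.899 -0.   ] q [ 52.5 -16.6 -27.5 110.1  -7.8  67.6 -89.3] F [-0.83  0.33 -1.28] op 0.0173
turn [-0.0006 -0.     -0.0001] shift [-0.0003 -0.0002 -0.0002] len 0.0 ang 0.0
0.125 [339.2 207.3] [193. 543.]
0.178 [341.  189.4] [204. 425.]
0.258 [343.9 160.8] [223. 236.]
[339.11595381 207.39230197] [192. 544.]
```

View pics/c8.png

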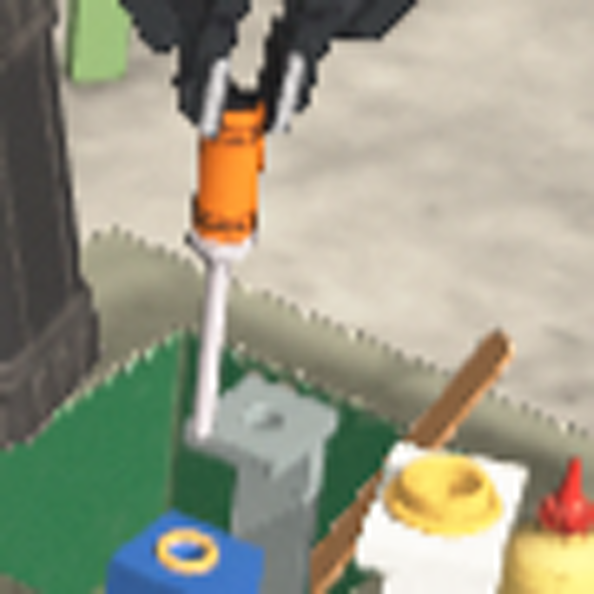

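View pics/top8.png

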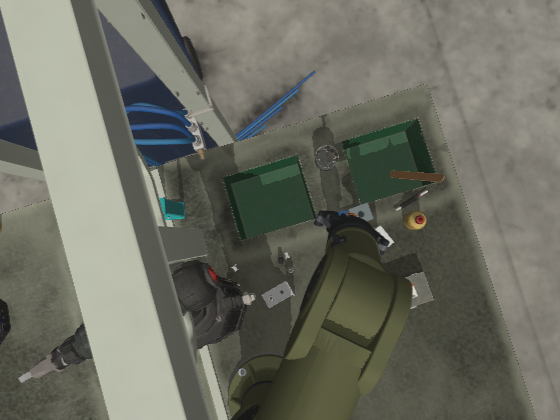

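```bash
python3 - <<'E'
from h import *
a=proj('scene',[.457,-.191,.125]);print((proj('scene',[.467,-.191,.125])-a)*.66,(proj('scene',[.457,-.181,.125])-a)*.66,'crop px per mm')
b=cv2.imread('pics/scene8.png')[170:215,320:350]; b=cv2.resize(b,None,fx=13,fy=13,interpolation=cv2.INTER_CUBIC)
cv2.imwrite('pics/c8b.png',b)
plan([.4582,-.1918,.256],goalR())
E
```

```text
[-1.65970419 -1.30275339] [-2.09604922  0.82429842] crop px per mm
turn [-0.0006 -0.     -0.0001] shift [ 0.0383 -0.0106 -0.    ] len 0.04 ang 0.0
```

View pics/c8b.png

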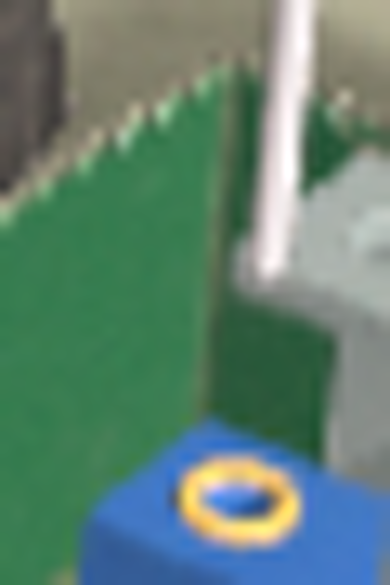

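```bash
python3 -m handwheel '[[0,0,0,0.012,-0.003,0,0],[0,0,0,0.026,-0.007,0,0],[0,0,0,0.041,-0.011,0,0],[0,0,0,0.041,-0.012,0,0],[0,0,0,0.041,-0.012,0,0]]'; python3 - <<'E'
from h import *
st(); snap('scene','scene9.png'); snap('wrist','wrist9.png')
st(); plan([.4572,-.191,.21],goalR())
b=cv2.imread('pics/scene9.png')[180:220,315:365]; b=cv2.resize(b,None,fx=12,fy=12,interpolation=cv2.INTER_CUBIC)
cv2.imwrite('pics/c9.png',b)
b=cv2.imread('pics/wrist9.png')[210:330,210:350]; b=cv2.resize(b,None,fx=5,fy=5,interpolation=cv2.INTER_CUBIC)
cv2.imwrite('pics/w9.png',b)
d=np.load('pics/scene9.png.npz'); KT=(d['K'],d['T'])
p,r=Rt(); g=p-.019*r.as_matrix()[:,0]
for z in [.125,g[2]-.119]:
  q=proj('scene',[g[0],g[1],z],KT); print(z,q.round(1),((q-[315,180]+.5)*12-.5).round())
E
```

```text
time: 5.8
tool_pos: [0.4625, -0.1941, 0.2342]
eef_rot: [90.1, 72.9, -26.0]
ft_force: [-0.3, 0.5, -0.3]
opening: 0.0174
t 5.8 grasp [ 0.4574 -0.1917  0.2524] x [ 0.265 -0.129 -0.956] z [-0.439 -0.898 -0.   ] q [ 52.3 -15.6 -28.2 114.3  -7.5  62.5 -89.7] F [-0.31  0.53 -0.29] op 0.0174
t 5.9 grasp [ 0.4581 -0.1919  0.2537] x [ 0.267 -0.13  -0.955] z [-0.439 -0.898 -0.   ] q [ 52.3 -15.6 -28.2 114.2  -7.5  62.5 -89.7] F [ 0.55 -1.14 -0.75] op 0.0171
turn [-0.0008  0.     -0.0012] shift [ 0.0414 -0.0141 -0.0004] len 0.044 ang 0.1
0.125 [339.1 207.1] [295. 330.]
0.13468871011861994 [339.4 203.9] [299. 292.]
```

View pics/c9.png

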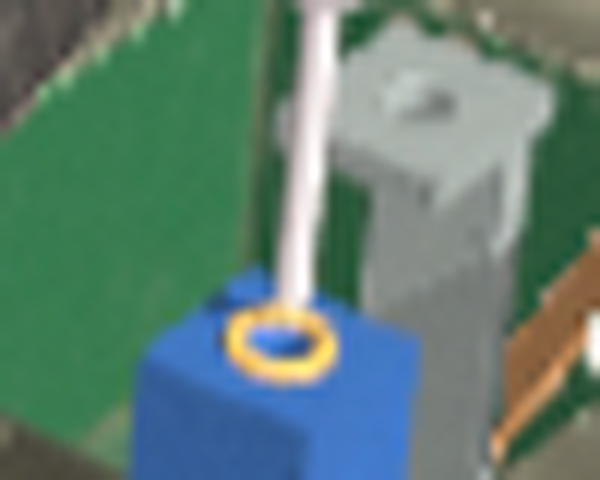

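View pics/w9.png

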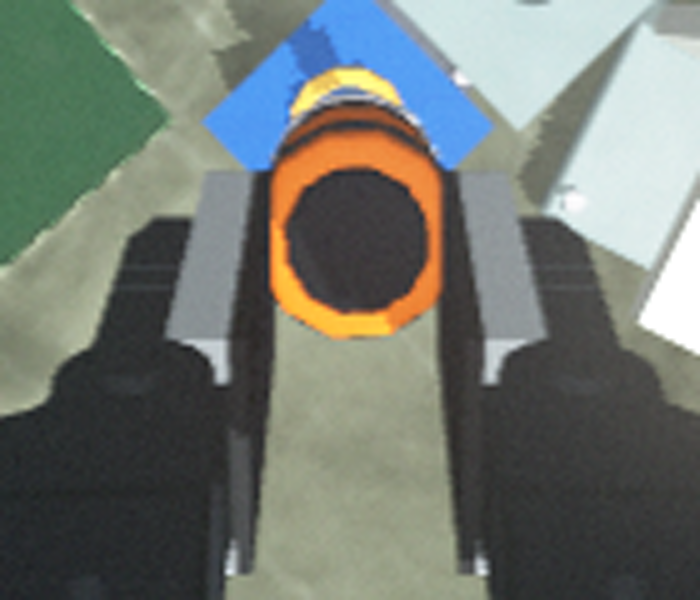

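```bash
python3 - <<'E'
from h import *
d=np.load('pics/wrist9.png.npz'); KT=(d['K'],d['T'])
cr=lambda q:((q-[210,210]+.5)*5-.5).round()
for c in ([.4585,-.1897],[.457,-.191],[.4581,-.1919]):
  t=np.linspace(0,2*np.pi,200); P=np.array([proj('wrist',[c[0]+.012*np.cos(a),c[1]+.012*np.sin(a),.125],KT) for a in t]); P=cr(P)
  print(c,'L',P[:,0].min(),'R',P[:,0].max(),'T',P[:,1].min())
p,r=Rt(); g=p-.019*r.as_matrix()[:,0]
t=np.linspace(0,2*np.pi,200); P=cr(np.array([proj('wrist',[g[0]+.012*np.cos(a),g[1]+.012*np.sin(a),g[2]-.119+.086],KT) for a in t])); print('collar L,R,T',P[:,0].min(),P[:,0].max(),P[:,1].min())
P=cr(np.array([proj('wrist',[g[0]+.008*np.cos(a),g[1]+.008*np.sin(a),g[2]-.119+.14],KT) for a in t])); print('cap L,R,T,B',P[:,0].min(),P[:,0].max(),P[:,1].min(),P[:,1].max())
E
```

```text
[0.4585, -0.1897] L 283.0 R 403.0 T 59.0
[0.457, -0.191] L 293.0 R 412.0 T 63.0
[0.4581, -0.1919] L 294.0 R 414.0 T 56.0
collar L,R,T 264.0 441.0 78.0
cap L,R,T,B 271.0 431.0 143.0 304.0
```

```bash
python3 - <<'E'
from h import *
plan([.4585,-.1895,.254],goalR()); plan([.4585,-.1895,.232],goalR());plan([.4585,-.1895,.2105],goalR())
E
```

```text
turn [-0.0008  0.     -0.0012] shift [-0.0005 -0.0006 -0.0023] len 0.002 ang 0.1
turn [-0.0008  0.     -0.0012] shift [ 0.0205 -0.0071 -0.0023] len 0.022 ang 0.1
turn [-0.0008  0.     -0.0012] shift [ 0.041  -0.0135 -0.0023] len 0.043 ang 0.1
```

```bash
python3 -m handwheel '[[0,0,-0.001,-0.0005,-0.0006,-0.0023,0],[0,0,-0.001,-0.0005,-0.0006,-0.0023,0],[0,0,-0.001,0.005,-0.0024,-0.0023,0],[0,0,-0.001,0.01,-0.004,-0.0023,0],[0,0,-0.001,0.014,-0.005,-0.0023,0],[0,0,-0.001,0.014,-0.005,-0.0023,0]]'; python3 - <<'E'
from h import *
st(); snap('scene','scene10.png'); snap('wrist','wrist10.png')
st(); plan([.4585,-.1895,.2105],goalR())
b=cv2.imread('pics/scene10.png')[180:220,315:365]; b=cv2.resize(b,None,fx=12,fy=12,interpolation=cv2.INTER_CUBIC)
cv2.imwrite('pics/c10.png',b)
E
```

```text
time: 6.5
tool_pos: [0.4631, -0.1918, 0.2195]
eef_rot: [90.1, 72.9, -26.0]
ft_force: [0.5, -0.5, -0.3]
opening: 0.0173
t 6.5 grasp [ 0.458  -0.1893  0.2377] x [ 0.264 -0.129 -0.956] z [-0.439 -0.898 -0.   ] q [ 52.1 -15.2 -28.7 115.6  -7.3  60.8 -90.2] F [ 0.45 -0.52 -0.35] op 0.0173
t 6.6 grasp [ 0.4585 -0.1896  0.2386] x [ 0.265 -0.129 -0.955] z [-0.439 -0.898 -0.   ] q [ 52.1 -15.2 -28.7 115.6  -7.3  60.8 -90.2] F [-0.66 -0.46 -1.66] op 0.0172
turn [-0.0009 -0.0001  0.0002] shift [ 0.0269 -0.0083 -0.    ] len 0.028 ang 0.1
```

View pics/c10.png

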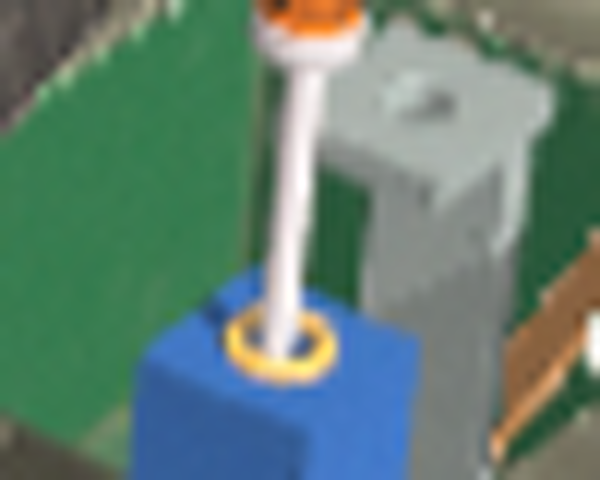

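The stem is centred in the ring (stem column 282, ring centre 281). I'll go on down to about 3–4 mm off the bottom.

```bash
python3 -m handwheel '[[0,0,0,0.007,-0.002,0,0],[0,0,0,0.014,-0.0043,0,0],[0,0,0,0.02,-0.0062,0,0],[0,0,0,0.025,-0.0077,0,0],[0,0,0,0.0265,-0.0083,0,0],[0,0,0,0.0265,-0.0083,0,0]]'; python3 - <<'E'
from h import *
st(); snap('scene','scene11.png'); snap('wrist','wrist11.png')
st(); plan([.4585,-.1895,.2095],goalR())
b=cv2.imread('pics/scene11.png')[180:220,315:365]; b=cv2.resize(b,None,fx=12,fy=12,interpolation=cv2.INTER_CUBIC)
cv2.imwrite('pics/c11.png',b)
d=np.load('pics/scene11.png.npz'); KT=(d['K'],d['T'])
for z in [.17,.176]:
  q=proj('scene',[.457,-.191,z],KT); print(z,q.round(1),((q-[315,180]+.5)*12-.5).round())
E
```

```text
time: 7.2
tool_pos: [0.4633, -0.1919, 0.1923]
eef_rot: [90.1, 72.9, -26.0]
ft_force: [0.3, 0.7, -0.8]
opening: 0.0173
t 7.2 grasp [ 0.4583 -0.1894  0.2105] x [ 0.265 -0.129 -0.956] z [-0.439 -0.898 -0.   ] q [ 52.  -14.2 -29.3 118.1  -7.   57.4 -90.7] F [ 0.33  0.66 -0.78] op 0.0173
t 7.3 grasp [ 0.4586 -0.1895  0.2111] x [ 0.266 -0.13  -0.955] z [-0.439 -0.898 -0.   ] q [ 52.  -14.2 -29.3 118.   -7.   57.4 -90.7] F [ 0.13 -0.6  -0.86] op 0.0175
turn [-0.0008 -0.0001 -0.0003] shift [ 0.0015 -0.0006  0.    ] len 0.002 ang 0.0
0.17 [340.6 192.3] [313. 153.]
0.176 [340.8 190.2] [316. 128.]
```

View pics/c11.png

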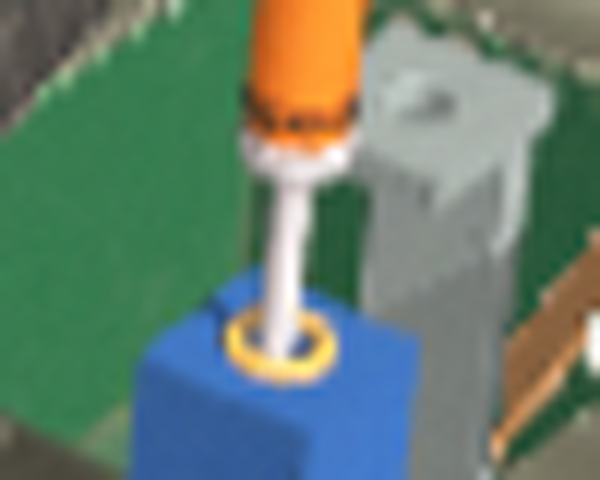

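```bash
python3 -m handwheel '[[0,0,0,0.001,-0.0003,0,0],[0,0,0,0.002,-0.0006,0,0],[0,0,0,0.002,-0.0006,0,0],[0,0,0,0.002,-0.0006,0,0],[0,0,0,0.002,-0.0006,0,0],[0,0,0,0.002,-0.0006,0,0],[0,0,0,0.002,-0.0006,0,0],[0,0,0,0.002,-0.0006,0,0],[0,0,0,0.002,-0.0006,0,0],[0,0,0,0.002,-0.0006,0,0]]'; python3 -m handwheel '[[0,0,0,0,0,0,0],[0,0,0,0,0,0,0],[0,0,0,0,0,0,0],[0,0,0,0,0,0,0],[0,0,0,0,0,0,0],[0,0,0,0,0,0,0]]';  python3 - <<'E'
from h import *
st(); plan([.4585,-.1895,.254],goalR()); plan([.4585,-.1895,.296],goalR())
E
```

```text
time: 8.3
tool_pos: [0.4637, -0.192, 0.1908]
eef_rot: [90.1, 72.8, -26.0]
ft_force: [0.1, -0.0, -1.1]
opening: 0.017
time: 8.9
tool_pos: [0.4637, -0.192, 0.1908]
eef_rot: [90.1, 72.8, -26.0]
ft_force: [-0.6, -0.1, -0.9]
opening: 0.0172
t 8.9 grasp [ 0.4586 -0.1895  0.209 ] x [ 0.266 -0.13  -0.955] z [-0.439 -0.898 -0.   ] q [ 52.  -14.1 -29.4 118.2  -6.9  57.1 -90.8] F [-0.56 -0.13 -0.85] op 0.0172
turn [-0.0008 -0.0001 -0.0002] shift [-0.043   0.0132  0.    ] len 0.045 ang 0.0
turn [-0.0008 -0.0001 -0.0002] shift [-0.0832  0.0256  0.    ] len 0.087 ang 0.0
```

```bash
python3 -m handwheel '[[0,0,0,0.001,-0.0003,0,0],[0,0,0,0.001,-0.0003,0,0],[0,0,0,0.001,-0.0003,0,0],[0,0,0,0.001,-0.0003,0,0],[0,0,0,0.001,-0.0003,0,0],[0,0,0,0.001,-0.0003,0,0],[0,0,0,0.001,-0.0003,0,0],[0,0,0,0.001,-0.0003,0,0],[0,0,0,0.001,-0.0003,0,0],[0,0,0,0.001,-0.0003,0,0]]'; python3 -m handwheel '[[0,0,0,0,0,0,0],[0,0,0,0,0,0,0],[0,0,0,0,0,0,0],[0,0,0,0,0,0,0]]';  python3 - <<'E'
from h import *
st(); plan([.4585,-.1895,.254],goalR()); plan([.4585,-.1895,.296],goalR())
E
```

```text
time: 9.9
tool_pos: [0.4637, -0.192, 0.1898]
eef_rot: [90.1, 72.8, -26.0]
ft_force: [-0.1, 0.5, -0.9]
opening: 0.0176
time: 10.3
tool_pos: [0.4637, -0.192, 0.1898]
eef_rot: [90.1, 72.8, -26.0]
ft_force: [0.1, -1.1, -1.9]
opening: 0.0174
t 10.3 grasp [ 0.4587 -0.1895  0.208 ] x [ 0.266 -0.13  -0.955] z [-0.439 -0.898 -0.   ] q [ 52.  -14.1 -29.4 118.3  -6.9  57.  -90.8] F [ 0.06 -1.07 -1.85] op 0.0174
turn [-0.0008 -0.0001 -0.0003] shift [-0.044   0.0135  0.    ] len 0.046 ang 0.0
turn [-0.0008 -0.0001 -0.0003] shift [-0.0841  0.0259  0.    ] len 0.088 ang 0.0
```

```bash
python3 -m handwheel '[[0,0,0,-0.005,0.0015,0,0],[0,0,0,-0.015,0.0046,0,0],[0,0,0,-0.027,0.0083,0,0],[0,0,0,-0.04,0.0123,0,0],[0,0,0,-0.055,0.0169,0,0],[0,0,0,-0.07,0.0215,0,0],[0,0,0,-0.086,0.0264,0,0],[0,0,0,-0.086,0.0264,0,0],[0,0,0,-0.086,0.0264,0,0]]'; python3 - <<'E'
from h import *
st()
for az in (-26,-13,0): plan([.4585,-.1895,.297],goalR(az)); plan([.43,-.23,.297],goalR(az)); plan([.406,-.265,.297],goalR(az))
E
```

```text
time: 11.2
tool_pos: [0.4637, -0.1919, 0.2803]
eef_rot: [90.0, 72.7, -26.0]
ft_force: [-0.6, -0.3, -2.2]
opening: 0.0172
t 11.2 grasp [ 0.4586 -0.1894  0.2985] x [ 0.267 -0.13  -0.955] z [-0.439 -0.899 -0.   ] q [ 49.8 -16.4 -25.7 109.8  -6.9  67.8 -90.4] F [-0.6  -0.31 -2.24] op 0.0172
turn [-0.0006 -0.0001 -0.0011] shift [ 0.0014 -0.0005  0.0001] len 0.001 ang 0.1
turn [-0.0006 -0.0001 -0.0011] shift [-0.001 -0.008  0.049] len 0.05 ang 0.1
turn [-0.0006 -0.0001 -0.0011] shift [-0.0028 -0.0139  0.091 ] len 0.092 ang 0.1
turn [-0.2173  0.0671 -0.0012] shift [ 0.0013 -0.0007 -0.0011] len 0.002 ang 13.0
turn [-0.2173  0.0671 -0.0012] shift [-0.001  -0.0082  0.0478] len 0.048 ang 13.0
turn [-0.2173  0.0671 -0.0012] shift [-0.0028 -0.0141  0.0897] len 0.091 ang 13.0
turn [-0.434   0.1343 -0.0012] shift [ 0.0012 -0.0011 -0.0023] len 0.003 ang 26.0
turn [-0.434   0.1343 -0.0012] shift [-0.0011 -0.0086  0.0466] len 0.047 ang 26.0
turn [-0.434   0.1343 -0.0012] shift [-0.003  -0.0145  0.0885] len 0.09 ang 26.0
```

```bash
python3 -m handwheel '[[-0.06,0.019,0,0,-0.002,0.012,0],[-0.12,0.037,0,-0.001,-0.005,0.026,0],[-0.18,0.056,0,-0.001,-0.007,0.04,0],[-0.24,0.074,0,-0.001,-0.009,0.052,0],[-0.3,0.093,0,-0.002,-0.011,0.064,0],[-0.36,0.111,0,-0.002,-0.012,0.075,0],[-0.434,0.134,-0.001,-0.003,-0.0145,0.0885,0],[-0.434,0.134,-0.001,-0.003,-0.0145,0.0885,0],[-0.434,0.134,-0.001,-0.003,-0.0145,0.0885,0]]'; python3 - <<'E'
from h import *
st(); snap('scene','scene12.png'); snap('wrist','wrist12.png')
st()
plan([.406,-.265,.297],goalR(0))
b=cv2.imread('pics/scene12.png')[130:235,330:430]; b=cv2.resize(b,None,fx=5.7,fy=5.7,interpolation=cv2.INTER_CUBIC)
cv2.imwrite('pics/c12.png',b)
p,r=Rt(); g=p-.019*r.as_matrix()[:,0]
for z in [.16,g[2]-.119,g[2]-.039]:
  q=proj('scene',[g[0],g[1],z]); print(z,q.round(1),((q-[330,130]+.5)*5.7-.5).round())
E
```

```text
time: 12.1
tool_pos: [0.4116, -0.2644, 0.2781]
eef_rot: [90.2, 72.9, 0.1]
ft_force: [0.1, 0.7, -0.1]
opening: 0.0175
t 12.1 grasp [ 0.406  -0.2644  0.2962] x [ 0.295  0.001 -0.956] z [-0.002 -1.    -0.001] q [ 47.6 -13.9  -7.9 109.5 -13.5  71.4 -47.6] F [ 0.06  0.74 -0.15] op 0.0175
t 12.2 grasp [ 0.4065 -0.2638  0.2967] x [ 0.295  0.    -0.955] z [ 0. -1. -0.] q [ 47.5 -14.   -7.9 109.5 -13.5  71.4 -47.5] F [-0.05 -0.44 -1.03] op 0.017
turn [ 0.0002 -0.0003  0.0003] shift [-0.0004 -0.0003  0.0012] len 0.001 ang 0.0
0.16 [376.7 196.7] [268. 382.]
0.17768414344374917 [377.6 190.6] [273. 348.]
0.2576841434437492 [381.8 162. ] [298. 185.]
```

View pics/c12.png

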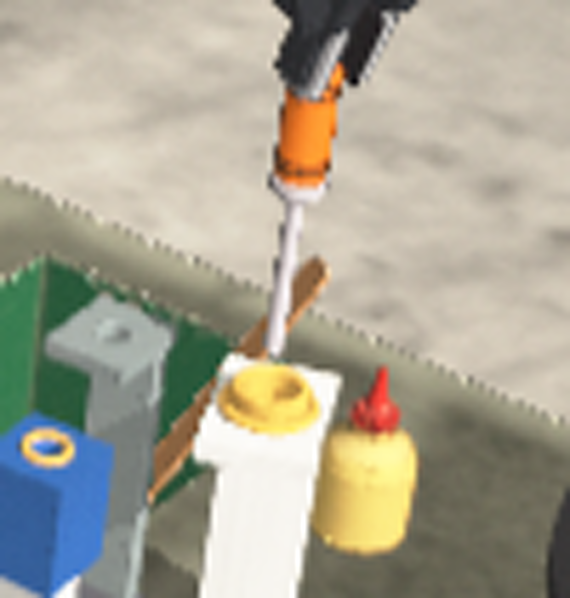

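View pics/wrist12.png

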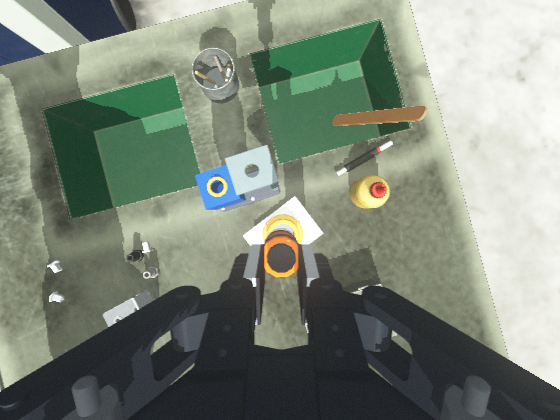

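```bash
python3 - <<'E'
from h import *
b=cv2.imread('pics/scene12.png')[172:217,355:405]; b=cv2.resize(b,None,fx=12,fy=12,interpolation=cv2.INTER_CUBIC); cv2.imwrite('pics/c12b.png',b)
b=cv2.imread('pics/wrist12.png')[190:310,210:350]; b=cv2.resize(b,None,fx=5,fy=5,interpolation=cv2.INTER_CUBIC); cv2.imwrite('pics/w12.png',b)
f=lambda P:((proj('scene',P)-[355,172]+.5)*12-.5)
a=f([.4065,-.2638,.16]);print('axis.16',a.round(),'tip',f([.4065,-.2638,.1775]).round(),'dx/mm',((f([.4165,-.2638,.16])-a)/10).round(2),'dy/mm',((f([.4065,-.2538,.16])-a)/10).round(2))
d=np.load('pics/wrist12.png.npz'); KT=(d['K'],d['T']); cr=lambda q:((q-[210,190]+.5)*5-.5).round()
p,r=Rt(); g=p-.019*r.as_matrix()[:,0]; t=np.linspace(0,2*np.pi,100)
def ext(n,c,rad,z):
  P=cr(np.array([proj('wrist',[c[0]+rad*np.cos(a),c[1]+rad*np.sin(a),z],KT) for a in t])); print(n,'L',P[:,0].min(),'R',P[:,0].max(),'T',P[:,1].min(),'B',P[:,1].max())
ext('collar',g,.012,g[2]-.119+.086); ext('capr8',g,.008,g[2]-.119+.14); ext('flange',[.404,-.266],.022,.157); ext('bore',[.404,-.266],.012,.16)
E
```

```text
axis.16 [265. 301.] tip [276. 229.] dx/mm [-3.29 -2.34] dy/mm [-3.71  1.48]
collar L 264.0 R 440.0 T 177.0 B 354.0
capr8 L 271.0 R 431.0 T 243.0 B 403.0
flange L 259.0 R 471.0 T 117.0 B 329.0
bore L 307.0 R 423.0 T 166.0 B 282.0
```

View pics/c12b.png

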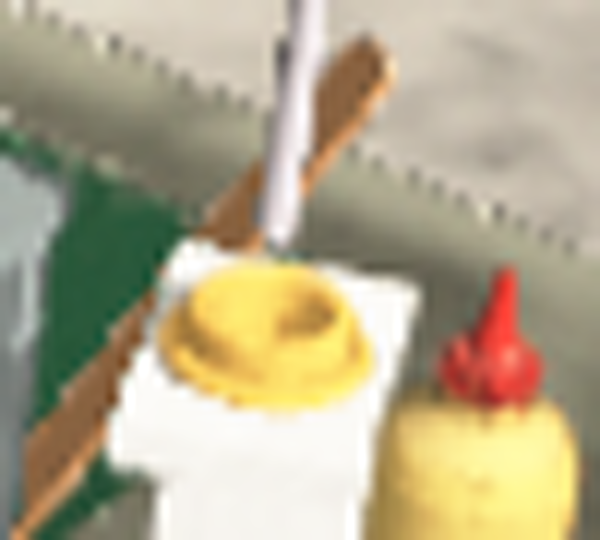

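View pics/w12.png

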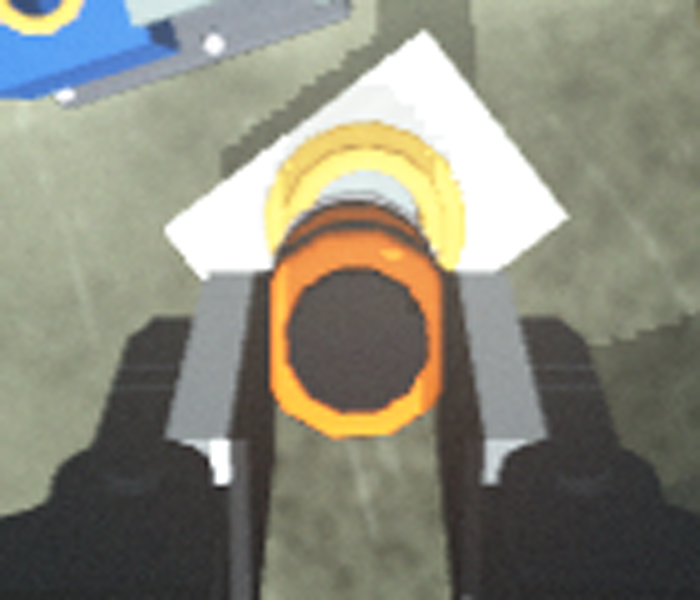

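```bash
python3 - <<'E'
from h import *
plan([.4038,-.2653,.297],goalR(0)); plan([.4038,-.2653,.272],goalR(0))
E
```

```text
turn [ 0.0002 -0.0003  0.0003] shift [-0.0011 -0.0024  0.0015] len 0.003 ang 0.0
turn [ 0.0002 -0.0003  0.0003] shift [ 0.0228 -0.0098  0.0015] len 0.025 ang 0.0
```

```bash
python3 -m handwheel '[[0,0,0,-0.001,-0.0024,0.0015,0],[0,0,0,-0.001,-0.0024,0.0015,0],[0,0,0,0.006,-0.0046,0.0015,0],[0,0,0,0.013,-0.0067,0.0015,0],[0,0,0,0.0225,-0.0097,0.0015,0],[0,0,0,0.0225,-0.0097,0.0015,0],[0,0,0,0.0225,-0.0097,0.0015,0]]'; python3 - <<'E'
from h import *
st(); snap('scene','scene13.png'); snap('wrist','wrist13.png')
st(); plan([.4038,-.2653,.224],goalR(0))
b=cv2.imread('pics/scene13.png')[172:217,355:405]; b=cv2.resize(b,None,fx=12,fy=12,interpolation=cv2.INTER_CUBIC); cv2.imwrite('pics/c13.png',b)
b=cv2.imread('pics/wrist13.png')[190:310,210:350]; b=cv2.resize(b,None,fx=5,fy=5,interpolation=cv2.INTER_CUBIC); cv2.imwrite('pics/w13.png',b)
E
```

```text
time: 12.9
tool_pos: [0.4093, -0.2651, 0.2536]
eef_rot: [90.2, 72.9, 0.2]
ft_force: [0.8, -0.6, -1.1]
opening: 0.0175
t 12.9 grasp [ 0.4037 -0.2651  0.2717] x [ 0.295  0.001 -0.956] z [ 0.    -1.    -0.001] q [ 47.5 -13.7  -7.7 112.1 -13.7  68.7 -46.6] F [ 0.8  -0.56 -1.14] op 0.0175
t 13.0 grasp [ 0.404  -0.2654  0.2726] x [ 0.296  0.    -0.955] z [ 0. -1.  0.] q [ 47.5 -13.7  -7.7 112.  -13.7  68.7 -46.6] F [-0.42  0.46 -0.8 ] op 0.0175
turn [ 0.0002 -0.     -0.0002] shift [ 0.0464 -0.0146 -0.0001] len 0.049 ang 0.0
```

View pics/c13.png

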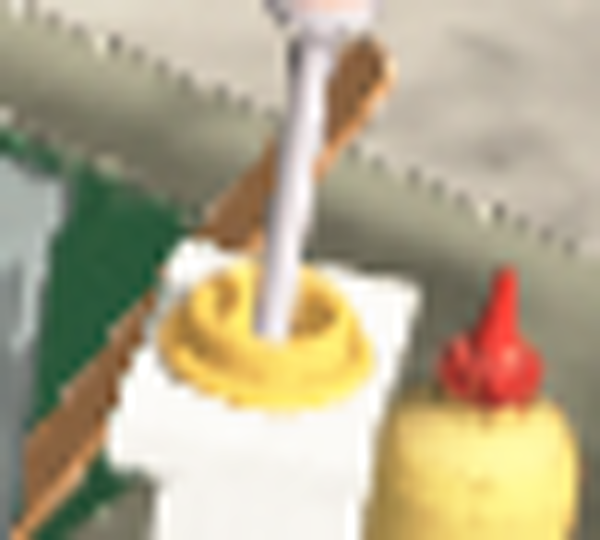

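View pics/w13.png

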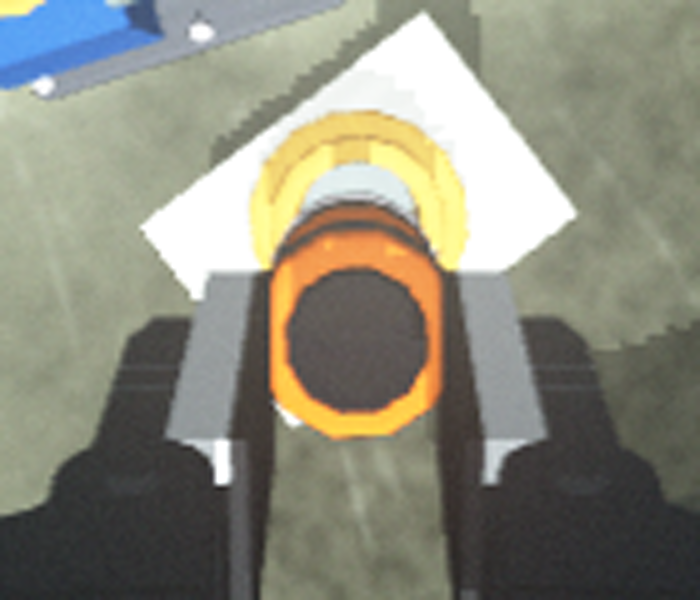

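```bash
python3 - <<'E'
from h import *
b=cv2.imread('pics/scene13.png')[178:210,362:392]; s=18; b=cv2.resize(b,None,fx=s,fy=s,interpolation=cv2.INTER_CUBIC)
d=np.load('pics/scene13.png.npz'); KT=(d['K'],d['T'])
t=np.linspace(0,2*np.pi,100)
out=[]
for c in ([.403,-.266],[.401,-.2625]):
  i=b.copy()
  for rad,z,col in [(.012,.16,(255,0,0)),(.017,.16,(0,255,0))]:
    P=np.array([(proj('scene',[c[0]+rad*np.cos(a),c[1]+rad*np.sin(a),z],KT)-[362,178]+.5)*s-.5 for a in t])
    cv2.polylines(i,[P.round().astype(int)],True,col,1)
  out.append(i[100:,60:460])
cv2.imwrite('pics/c13b.png',np.hstack(out))
E
```

```text
(no output)
```

View pics/c13b.png

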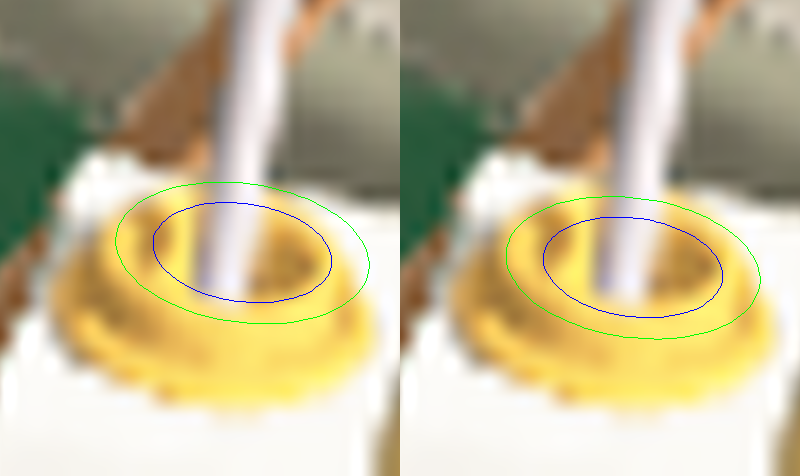

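```bash
python3 - <<'E'
from h import *
d=np.load('pics/wrist13.png.npz'); KT=(d['K'],d['T']); cr=lambda q:((q-[210,190]+.5)*5-.5).round()
p,r=Rt(); g=p-.019*r.as_matrix()[:,0]; t=np.linspace(0,2*np.pi,100)
def ext(n,c,rad,z):
  P=cr(np.array([proj('wrist',[c[0]+rad*np.cos(a),c[1]+rad*np.sin(a),z],KT) for a in t])); print(n,'L',P[:,0].min(),'R',P[:,0].max(),'T',P[:,1].min(),'B',P[:,1].max())
for o in ([0,0],[-.002,-.0006]):
  c=g[:2]+o; print(o); ext('collar',c,.012,g[2]-.119+.086); ext('handle top',c,.011,g[2]-.119+.136);ext('capr8',c,.008,g[2]-.119+.14); ext('flange',c,.022,.152); ext('bore',c,.012,.16)
b=cv2.imread('pics/wrist13.png')[205:265,250:310]; b=cv2.resize(b,None,fx=10,fy=10,interpolation=cv2.INTER_CUBIC); cv2.imwrite('pics/w13b.png',b)
E
```

```text
[0, 0]
collar L 266.0 R 442.0 T 178.0 B 354.0
handle top L 246.0 R 460.0 T 210.0 B 425.0
capr8 L 273.0 R 433.0 T 243.0 B 403.0
flange L 242.0 R 468.0 T 105.0 B 331.0
bore L 292.0 R 418.0 T 158.0 B 284.0
[-0.002, -0.0006]
collar L 270.0 R 447.0 T 192.0 B 369.0
handle top L 252.0 R 466.0 T 230.0 B 445.0
capr8 L 279.0 R 439.0 T 263.0 B 423.0
flange L 245.0 R 471.0 T 116.0 B 341.0
bore L 295.0 R 421.0 T 168.0 B 295.0
```

View pics/w13b.png

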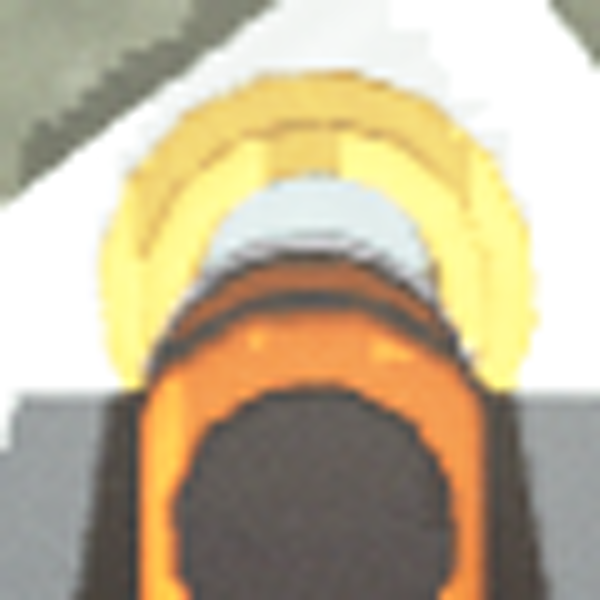

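```bash
python3 - <<'E'
from h import *
plan([.4046,-.2656,.222],goalR(0))
E
```

```text
turn [ 0.0002 -0.     -0.0002] shift [ 0.0485 -0.0144  0.0002] len 0.051 ang 0.0
```

```bash
python3 -m handwheel '[[0,0,0,0.006,-0.0016,0.0002,0],[0,0,0,0.014,-0.004,0.0002,0],[0,0,0,0.023,-0.0067,0.0002,0],[0,0,0,0.032,-0.0094,0.0002,0],[0,0,0,0.041,-0.0121,0.0002,0],[0,0,0,0.0485,-0.0144,0.0002,0],[0,0,0,0.0485,-0.0144,0.0002,0],[0,0,0,0.0485,-0.0144,0.0002,0],[0,0,0,0.0485,-0.0144,0.0002,0]]'; python3 - <<'E'
from h import *
st(); snap('scene','scene14.png'); snap('wrist','wrist14.png'); snap('top','top14.png')
st(); plan([.4046,-.2656,.222],goalR(0))
b=cv2.imread('pics/scene14.png')[150:240,345:415]; b=cv2.resize(b,None,fx=6.6,fy=6.6,interpolation=cv2.INTER_CUBIC); cv2.imwrite('pics/c14.png',b)
b=cv2.imread('pics/wrist14.png')[190:310,210:350]; b=cv2.resize(b,None,fx=5,fy=5,interpolation=cv2.INTER_CUBIC); cv2.imwrite('pics/w14.png',b)
d=np.load('pics/wrist14.png.npz'); KT=(d['K'],d['T']); cr=lambda q:((q-[210,190]+.5)*5-.5).round()
p,r=Rt(); g=p-.019*r.as_matrix()[:,0]; t=np.linspace(0,2*np.pi,100)
def ext(n,c,rad,z):
  P=cr(np.array([proj('wrist',[c[0]+rad*np.cos(a),c[1]+rad*np.sin(a),z],KT) for a in t])); print(n,'L',P[:,0].min(),'R',P[:,0].max(),'T',P[:,1].min(),'B',P[:,1].max())
c=g[:2]+[-.002,-.0003]; ext('collar',c,.012,g[2]-.119+.086); ext('flange',c,.022,.152); ext('bore',c,.012,.16)
for z in (.16,.183,.1885):
  q=proj('scene',[g[0]-.001,g[1],z]); print(((q-[345,150]+.5)*6.6).round())
E
```

```text
time: 13.9
tool_pos: [0.4105, -0.2658, 0.2044]
eef_rot: [89.9, 72.8, -0.1]
ft_force: [0.2, -0.8, 0.4]
opening: 0.0175
t 13.9 grasp [ 0.4049 -0.2658  0.2225] x [ 0.296 -0.001 -0.955] z [ 0.    -1.     0.001] q [ 47.4 -12.3  -7.9 116.6 -14.1  62.8 -45.5] F [ 0.19 -0.82  0.42] op 0.0175
t 14.05 grasp [ 0.4048 -0.2658  0.2225] x [ 0.296 -0.001 -0.955] z [ 0.    -1.     0.001] q [ 47.4 -12.3  -7.9 116.6 -14.1  62.8 -45.5] F [ 0.3   0.2  -1.86] op 0.0173
turn [ 0.0004  0.0006 -0.0008] shift [ 0.0004 -0.0004 -0.0002] len 0.001 ang 0.1
collar L 267.0 R 443.0 T 194.0 B 370.0
flange L 219.0 R 491.0 T 119.0 B 391.0
bore L 278.0 R 432.0 T 183.0 B 337.0
[221. 313.]
[229. 261.]
[231. 248.]
```

View pics/c14.png

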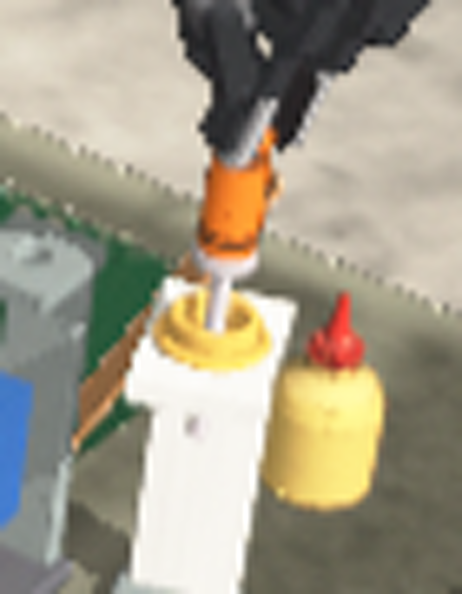

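View pics/w14.png

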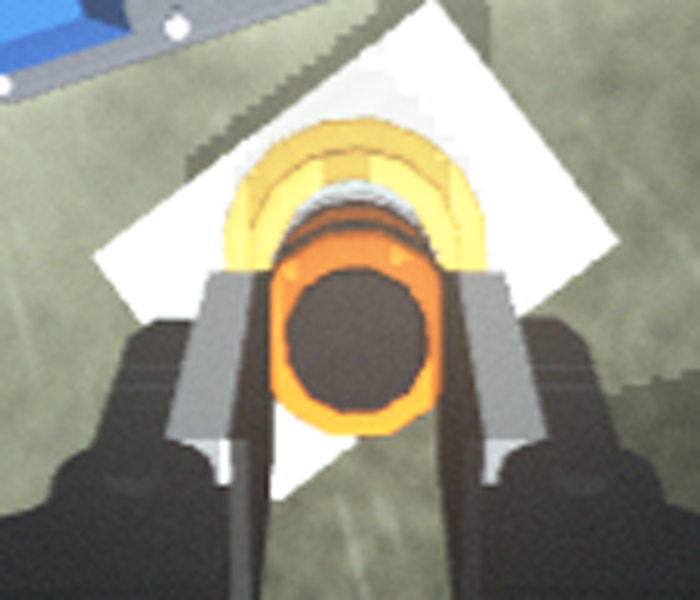

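```bash
python3 - <<'E'
from h import *
o=[]
for f in ('scene12','scene13','scene14'):
  b=cv2.imread(f'pics/{f}.png')[185:245,355:390]; o.append(cv2.resize(b,None,fx=7,fy=7,interpolation=cv2.INTER_NEAREST))
cv2.imwrite('pics/cmp.png',np.hstack(o))
for z in (.103,.11,.128): print(z,((proj('scene',[.404,-.2655,z])-[355,185]+.5)*7).round())
d=np.load('pics/top14.png.npz'); KT=(d['K'],d['T'])
for n,P in [('bore',[.404,-.266,.16])]: print(n,proj('top',P,KT))
b=cv2.imread('pics/top14.png')[190:290,310:450]; cv2.imwrite('pics/t14.png',cv2.resize(b,None,fx=4,fy=4,interpolation=cv2.INTER_CUBIC))
E
```

```text
0.103 [144. 219.]
0.11 [146. 203.]
0.128 [152. 162.]
bore [375.15873885 243.25803655]
```

View pics/cmp.png

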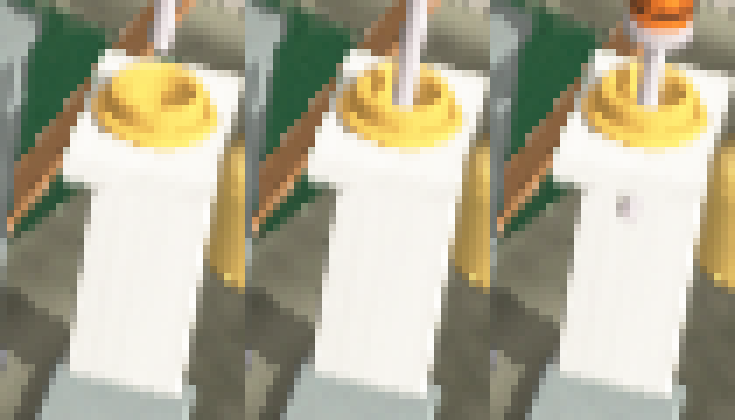

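View pics/t14.png

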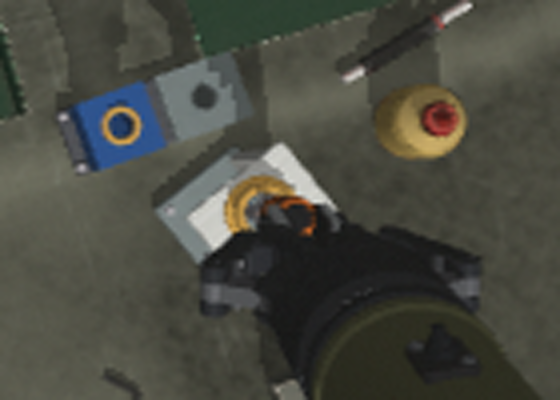

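```bash
python3 - <<'E'
from h import *
b=cv2.imread('pics/scene14.png')[178:210,362:392]; s=18; b=cv2.resize(b,None,fx=s,fy=s,interpolation=cv2.INTER_CUBIC)
d=np.load('pics/scene13.png.npz'); KT=(d['K'],d['T'])
t=np.linspace(0,2*np.pi,100)
i=b.copy();c=[.403,-.266]
for rad,z,col in [(.012,.16,(255,0,0)),(.017,.16,(0,255,0))]:
    P=np.array([(proj('scene',[c[0]+rad*np.cos(a),c[1]+rad*np.sin(a),z],KT)-[362,178]+.5)*s-.5+[-16,6] for a in t])
    cv2.polylines(i,[P.round().astype(int)],True,col,1)
cv2.imwrite('pics/c14b.png',np.hstack([b[100:,60:460],i[100:,60:460]])); st()
E
```

```text
t 14.05 grasp [ 0.4048 -0.2658  0.2225] x [ 0.296 -0.001 -0.955] z [ 0.    -1.     0.001] q [ 47.4 -12.3  -7.9 116.6 -14.1  62.8 -45.5] F [ 0.3   0.2  -1.86] op 0.0173
```

View pics/c14b.png

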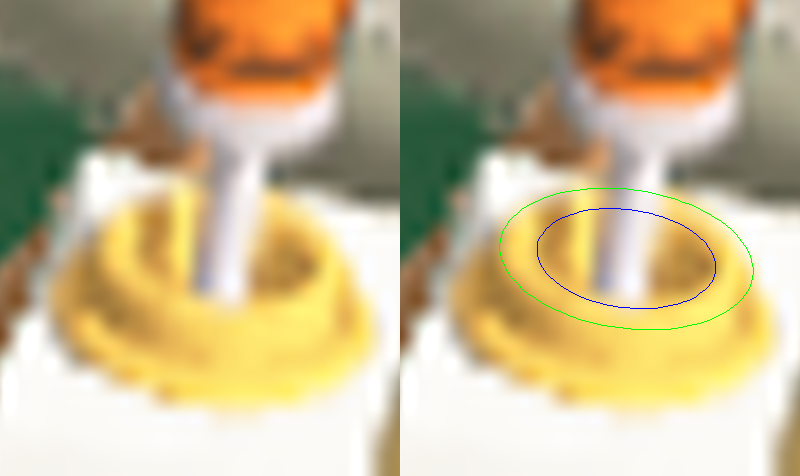

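The overlay matches the bore, the stem is centred to about 1 mm, and nothing is touching. I'll let the arm settle briefly, then hand in.

```bash
python3 -m handwheel '[[0,0,0,0,0,0,0],[0,0,0,0,0,0,0],[0,0,0,0,0,0,0],[0,0,0,0,0,0,0],[0,0,0,0,0,0,0]]'; python3 - <<'E'
from h import *
st(); print(ctrl.observe()['joint_velocities'].round(2)); print(ctrl.finish_job())
E
```

```text
time: 14.55
tool_pos: [0.4104, -0.2658, 0.2043]
eef_rot: [89.9, 72.8, -0.1]
ft_force: [-1.0, -0.5, -0.6]
opening: 0.0173
t 14.55 grasp [ 0.4048 -0.2658  0.2225] x [ 0.296 -0.001 -0.955] z [ 0.    -1.     0.001] q [ 47.4 -12.3  -7.9 116.6 -14.1  62.8 -45.5] F [-1.05 -0.52 -0.64] op 0.0173
[-0.07  0.05 -0.06 -0.08 -0.06  0.06  0.1 ]
the job is handed in; nothing more can be done
None
```

I lifted the probe out of its rack and zeroed it in the reference socket. I then carried it to the checking stand and lowered it through the sleeve bore, and handed in at 14.6 s while still holding it there. `finish_job` reported no verdict.

- **Zeroing:** the tip stood about 2–3 mm above the socket bottom (estimated from the arm's pose), held for over 2.5 s with no sign of contact in the wrist force.
- **Final pose:** the tip is about 25 mm below the sleeve by the arm's pose. The scene picture shows what looks like the tip in front of the stand's white column, though white on white makes it hard to see.
- **Centring:** the scene and wrist pictures both put the stem within about 1 mm of the bore centre.
- **Still, upright and clear:** joint speeds were about 0.1°/s or less, and wrist forces stayed within noise. I saw no contact with the sleeve or stand. Upright was last checked directly in a picture just after the lift.
- **Bystanders:** I never approached the bottle, cup or plug gauge; the bottle and gauge look unmoved in the last pictures, and I made no separate check of the cup.

**Disagreements:** the scene camera read positions 3–8 mm differently from the other two, so I fitted the probe using its position relative to each part. The fingers read 17.4 mm on the 22 mm handle throughout, with no visible slip.

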